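Close the battery cover of the white intercom

ROBOT

A 6-joint arm with a two-finger parallel gripper is mounted at the origin on the work surface. World frame = base frame: x ahead of the robot, y to its left, z up, the work surface at z = 0. Lengths are in m, angles in rad, forces in N, time in s.
With the tool pointing down it reaches from about 0.35 to 0.975 m from the base axis. Payload 7.1 kg.
Tool frame: the origin (TCP) lies on the centre line of the jaws, within the pads' length; the fingertips stand 17 mm ahead of it and the grasp point (between the pads) lies 2 mm behind it; z points along the fingers, y is the line along which they close (so a half turn about z gives the same grasp; the last joint's range is limited). The gripper opens to 88 mm and grips with 3 to 60 N. Pads are 20 mm wide; open, the fingers measure 115 mm over their backs; the gripper's body (75 mm by 178 mm) begins 61 mm behind the grasp point.
Start: joints at [-1.135, 0.423, 1.63, -0, 1.089, -0.019], TCP at [0.275, -0.561, 0.24] pointing down, gripper open.
Joint ranges: [-3, 3], [-0.9, 2.11], [0.09, 2.58], [-1.31, 4.45], [0.11, 2.69], [-2.54, 2.54]. Speed limits (rad/s): [2.39, 2.39, 3.01, 3.14, 3.14, 3.14].

INTERFACE

Orientations are given as [roll, pitch, yaw] about the fixed x, y, z axes, in that order (R = Rz(yaw) Ry(pitch) Rx(roll)).
In Python, from bench import state, read_camera, calibration, close_job, boxes_of gives the robot as it stands.
- The arm moves only by the tool apply_moves, never from a script. Its arguments are lists of equal length, an entry for each row: "xyz": the shift along the tool's x, y, z in mm, a list of three; "rot": the turn, a rotation vector about the tool's x, y, z in degrees, a list of three. A call has 1 to 10 rows; each row is the pose to reach, as a shift and turn from the pose commanded when the call began, along the tool's axes at that moment; what a row does not reach only later rows make up. A row lasts 1/10 s, in which the tool goes at most 50 mm and 8.59 degrees, less where a joint would pass 70% of its speed; a pose out of reach is approached as far as the arm can. A call with a gripper value outside its range is refused whole. "jaw" is the gripper's target within -1 to 1 (fully open at 1, half-way at 0, shut at -1), set as the call begins (left out, the last holds). The fingers move at their own pace and stop on an object; the grip force is fixed at half the most. Time passes only in rows, so rows that repeat a pose let the fingers close. It gives the time, the measured TCP pose, the force, the opening and the grip force at its end, in the units of the state.
- state(): the state, without advancing time (a new reading comes with each control period).
- read_camera(name): name is "scene" or "top" or "wrist"; returns (picture, depth): 384x512x3 uint8, red, green, blue; 384x512 float32, m along the optical axis (not along the pixel's ray), 0 where there is no reading.
- calibration(name): a dict with "intrinsics" (3x3 intrinsics, pixels), "extrinsics" (4x4, takes a point from camera to world coordinates); the wrist camera has in their place "tool_from_camera" (4x4, takes a point from camera to tool coordinates, whose origin is the TCP and whose axes are the flange's). Camera axes: x right, y down, z forward; pixel columns grow to the right and rows downward; lengths in m; the calibration is good to about 2 mm. A picture is of the moment at which its call begins: read the wrist's pose just before it. calibration takes no time and is no camera call.
- close_job(): hands the job in; it is judged then, once.
Trained networks look in the newest picture that a camera, given by its name, has taken for a name from the list of things; names that differ only in an ending like _2 or _b are one class to them, and where a whole thing is asked for, a point or a joint stands for the part that bears it (a point fixed in the world has none). Each returns a list of dicts, best first, with "conf" (0 to 1); they miss things now and then, are a little off and sometimes report something else, mostly with a low value. They report only what shows in the picture. A call takes as long as a camera call. They do not tell look-alikes from the thing itself.
- boxes_of(thing, camera): "xy" ([column, row] in pixels, amid what is visible of it).
The state is a dict: "clock": time; "joint_pos": joint angles; "joint_velocities": joint speeds; "joint_efforts": joint torques, N m; "tool_pos": TCP position; "orientation": TCP orientation; "contact_force": force on the tool from outside, world axes, zero at the start; "torque": the same for the moment, N m; "opening": finger opening in m; "grip_force": force on a finger pad.
Only numpy, scipy, OpenCV 4.12 (cv2) and the standard library are available. Lean on these libraries where they do the work, as an engineer would, in place of code of your own. Each camera call takes 0.05 s, during which the arm holds its last target. There are 200 camera calls.

TASK

Fresh batteries are in the white desk intercom that lies face down on the repair bench. Swing its grey battery cover round on its one screw until it lies flat and square over the battery bay, its length in line with the case. Leave the cover of the black intercom open, just as it is.

Things in the scene. Friction and masses are not known exactly. Their poses are not given: they have to be found in the camera images.
- white_intercom: White case lying face down, fixed, 170 (its x) x 160 (y) x 50 mm high, upper side flat. Origin: centre of underside, on the bench; z up. Battery bay sunk in the top: 104 (x) x 34 mm centred at x +4, y 0 mm, 4 cells in it. Pivot screw at x -66, y 0; its 16 mm head tops out 65.5 mm above the bench. Case +x points away from the robot within 35 degrees.
- white_cover: Its loose flat grey cover, 145 x 50 x 10 mm, 70 g, lies on the case top (50 to 60 mm above the bench). Hole on the 6 mm pivot screw with 1.5 mm play, held on by the head; turns with light friction, no spring or stop. Origin: hole, underside; x along plate, -15 to +130 mm; z up. Starts open 40 to 75 degrees anticlockwise from above, end overhanging; closed, x is along case x.
- white_cover_end (a point): Middle of the free end of the white intercom's cover, half-way up its thickness: 130 mm along the cover's x from the hole. Axes as the cover's.
- black_cover_end (a point): The same point on the like grey cover of the black intercom, a case of the same size and make in black, to the left or right of the white one, its cover also swung open; to be left alone. Axes as that cover's: its pivot screw lies 130 mm back along -x.
There are look-alikes about, which are no part of the job. What is shaped like the white_cover but blue or brown is not meant.

How it is judged:
By the outcome, as a careful person would: the job done as asked, in the order asked, and still so for the second after the job is handed in, with the robot touching nothing.
It also fails if it takes over 32 s, if anything falls off the work surface, if the arm or the gripper's body presses on something with over 40 N, if the wrist force passes 120 N, or if a joint passes its speed limit or range.

## Working session

There is one attempt and no reset: what is moved stays moved. The work goes in short steps, Python scripts to look and compute and a tool call to move; the robot and the scene stay as the last step left them, time stands still between calls to the robot, and variables do not carry over. Pictures are saved under pics/ and viewed, at most 10 in all, crops included, and the job is handed in when it is done.

Besides the shell and the picture viewer there is one more tool, called after "Emit:" as name(argument=value, ...) on one line, values as JSON. apply_moves: Moves the arm, as the interface text tells. Its arguments: {"type":"object","properties":{"xyz":{"type":"array"},"rot":{"type":"array"},"jaw":{"type":"number"}},"required":["xyz","rot"]}

```bash
mkdir -p pics; cat > h.py <<'E'
import numpy as np, cv2
from bench import *
def world(cam,depth,uv,T=None):
    c=calibration(cam);K=np.array(c["intrinsics"]);T=np.array(c["extrinsics"]) if T is None else T
    uv=np.atleast_2d(uv).astype(int);z=depth[uv[:,1],uv[:,0]]
    p=np.c_[(uv[:,0]-K[0,2])/K[0,0]*z,(uv[:,1]-K[1,2])/K[1,1]*z,z,np.ones(len(z))]
    return (p@T.T)[:,:3]
def cloud(cam,depth,T=None):
    v,u=np.mgrid[:384,:512];return world(cam,depth,np.c_[u.ravel(),v.ravel()],T).reshape(384,512,3)
E
python3 - <<'E'
from h import *
ims=[]
for c in ("top","scene"):
    p,d=read_camera(c);np.save(c+"_d.npy",d);np.save(c+"_p.npy",p)
    for n in ("white_intercom","white_cover","white_cover_end","black_cover_end"):
        for b in boxes_of(n,c)[:4]:
            uv=np.round(b["xy"]); print(c,n,uv,round(b["conf"],2),world(c,d,uv).round(3))
    cv2.imwrite(f"pics/{c}.png",cv2.resize(p[:,:,::-1],(768,576)))
s=state();print(s["clock"],s["tool_pos"],s["orientation"])
E
```

```text
top white_intercom [311. 149.] 0.56 [[ 0.589 -0.219  0.049]]
top white_cover [282. 160.] 0.85 [[ 0.557 -0.137  0.058]]
top white_cover [306. 235.] 0.81 [[ 0.352 -0.202  0.011]]
top white_cover [371. 225.] 0.73 [[ 0.377 -0.385  0.013]]
top white_cover_end [305. 234.] 0.9 [[ 0.355 -0.199  0.015]]
top white_cover_end [375. 225.] 0.76 [[ 0.377 -0.397  0.01 ]]
top white_cover_end [284. 161.] 0.59 [[ 0.554 -0.142  0.058]]
top black_cover_end [156. 198.] 0.72 [[0.457 0.209 0.06 ]]
scene white_intercom [264. 261.] 0.66 [[ 0.6   -0.234  0.049]]
scene white_cover [193. 223.] 0.96 [[ 0.36  -0.202  0.008]]
scene white_cover [155. 283.] 0.8 [[ 0.393 -0.397  0.008]]
scene white_cover [271. 224.] 0.66 [[ 0.563 -0.137  0.062]]
scene white_cover_end [190. 224.] 0.98 [[ 0.355 -0.208  0.007]]
scene white_cover_end [152. 279.] 0.8 [[ 0.38  -0.392  0.009]]
scene white_cover_end [269. 224.] 0.68 [[ 0.558 -0.139  0.06 ]]
scene black_cover_end [297. 137.] 0.63 [[0.46  0.195 0.057]]
0.5 [ 0.27457423 -0.56140733  0.23962272] [-3.14149927e+00 -2.90727304e-05  4.54824345e-01]
```

View pics/top.png

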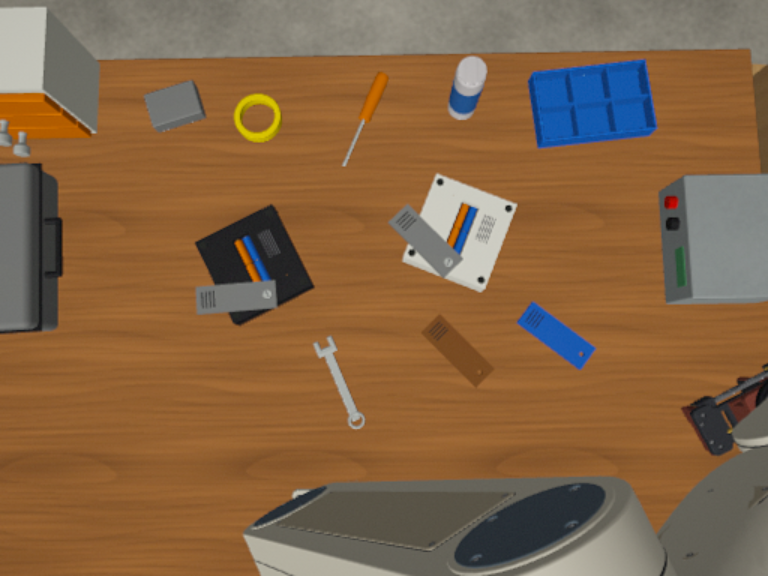

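The white case is at about (460,232) in the 768-wide view. Its grey cover runs from the pivot at (449,262) to the free end at (403,215). Candidates for the cover are:
- grey on the white case (425,240)
- grey on the black case (236,297)
- brown (458,350)
- blue (556,335)

Only the first is grey and screwed to the white case. I'll measure it and confirm in a crop.

```bash
python3 - <<'E'
from h import *
p=np.load("top_p.npy");d=np.load("top_d.npy");W=cloud("top",d)
m=(W[...,0]>.45)&(W[...,0]<.75)&(W[...,1]<-.05)&(W[...,1]>-.4)
case=m&(abs(W[...,2]-.05)<.004); cov=m&(W[...,2]>.0555)&(W[...,2]<.064)
allm=m&(W[...,2]>.04)
hsv=cv2.cvtColor(p,cv2.COLOR_RGB2HSV)
wh=m&(W[...,2]>.044)&(W[...,2]<.0545)&(hsv[...,1]<40)&(hsv[...,2]>150)
for n,k in (("white",wh),("cover",cov)):
    P=W[k]; r=cv2.minAreaRect((P[:,:2]*1000).astype(np.float32)); print(n,k.sum(),r,P[:,2].mean()); print(cv2.boxPoints(r).round(0).tolist())
head=m&(W[...,2]>.0632); print("head",head.sum(),W[head].mean(0) if head.any() else 0)
c=p[100:210,240:370,::-1].copy()
cv2.imwrite("pics/crop.png",cv2.resize(c,None,fx=5,fy=5,interpolation=cv2.INTER_CUBIC))
E
```

```text
white 2197 ((575.822509765625, -205.72544860839844), (158.62576293945312, 170.99449157714844), 67.44412231445312) 0.05026791909973669
[[466.0, -246.0], [624.0, -312.0], [685.0, -165.0], [527.0, -100.0]]
cover 917 ((577.6497192382812, -200.82969665527344), (198.7003631591797, 166.9191131591797), 44.8507080078125) 0.060230046053634155
[[448.0, -212.0], [566.0, -330.0], [707.0, -190.0], [589.0, -72.0]]
head 112 [ 0.54772336 -0.14632568  0.0646543 ]
```

View pics/crop.png

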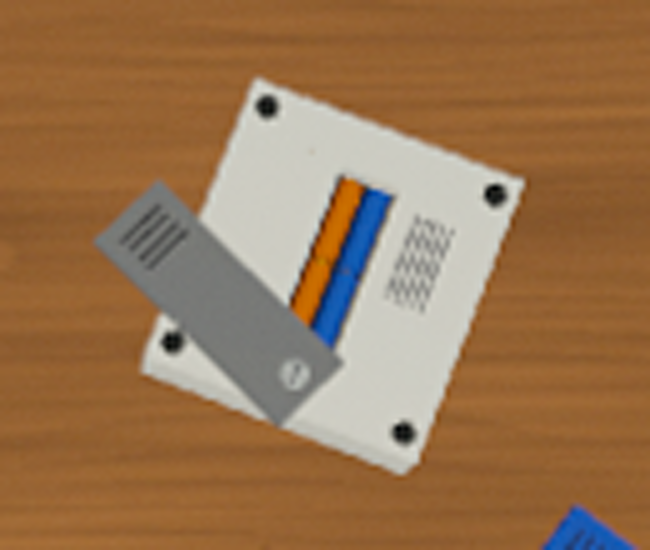

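The crop confirms it. The grey cover's screw is at crop (295,374) and its vented free end is at (128,212), hanging over the white case's left edge. Next I'll get precise poses by grey colour.

```bash
python3 - <<'E'
from h import *
p=np.load("top_p.npy");d=np.load("top_d.npy");W=cloud("top",d)
hsv=cv2.cvtColor(p,cv2.COLOR_RGB2HSV)
m=(W[...,0]>.45)&(W[...,0]<.75)&(W[...,1]<-.02)&(W[...,1]>-.4)
g=(m&(W[...,2]>.053)&(W[...,2]<.07)&(hsv[...,1]<40)&(hsv[...,2]<165)).astype(np.uint8)
n,l,st,ce=cv2.connectedComponentsWithStats(cv2.morphologyEx(g,cv2.MORPH_OPEN,np.ones((3,3))))
i=1+st[1:,4].argmax();P=W[l==i];r=cv2.minAreaRect((P[:,:2]*1000).astype(np.float32));print(st[i],r,cv2.boxPoints(r).round().tolist(),P[:,2].mean())
# bay colours
b=m&(hsv[...,1]>150)&(W[...,2]<.056)&(W[...,2]>.03);b[:, :280]=0
P=W[b];r=cv2.minAreaRect((P[:,:2]*1000).astype(np.float32));print(b.sum(),r,cv2.boxPoints(r).round().tolist())
u=[240+295/5,100+374/5];print(world("top",d,np.round(u)))
c=calibration("wrist");print(np.array(c["tool_from_camera"]).round(3))
E
```

```text
[260 138  48  46 889] ((556.7066650390625, -140.35052490234375), (142.65646362304688, 50.57196044921875), 43.66518020629883) [[488.0, -171.0], [523.0, -208.0], [626.0, -109.0], [591.0, -73.0]] 0.0604867773988198
323 ((660.21337890625, -278.0809631347656), (54.154396057128906, 288.69281005859375), 48.268375396728516) [[534.0, -202.0], [750.0, -394.0], [786.0, -354.0], [571.0, -162.0]]
[[ 0.51340761 -0.18157641  0.0659668 ]]
[[-0.001 -0.968 -0.249  0.068]
 [ 1.    -0.    -0.002 -0.001]
 [ 0.002 -0.249  0.968 -0.146]
 [ 0.     0.     0.     1.   ]]
```

```bash
cat >> h.py <<'E'
from scipy.spatial.transform import Rotation as Ro
def tool():
    s=state();T=np.eye(4);T[:3,:3]=Ro.from_euler("xyz",s["orientation"]).as_matrix();T[:3,3]=s["tool_pos"];return T
def rel(xyz_mm,yaw_deg,T=None):
    T=tool() if T is None else T
    R=Ro.from_euler("xyz",[np.pi,0,np.radians(yaw_deg)]).as_matrix()
    return (T[:3,:3].T@(np.array(xyz_mm)-T[:3,3]*1000)).round(1).tolist(), Ro.from_matrix(T[:3,:3].T@R).as_rotvec(degrees=True).round(1).tolist()
E
python3 -c "
from h import *
print(rel([590,-108,200],43.7))"
```

```text
([482.5, -268.7, 39.7], [-0.0, -0.0, -17.6])
```

Emit:
apply_moves(xyz=[[482,-269,40],[482,-269,40],[482,-269,40],[482,-269,40],[482,-269,40],[482,-269,40],[482,-269,40],[482,-269,40],[482,-269,40],[482,-269,40]], rot=[[0,0,-17.6],[0,0,-17.6],[0,0,-17.6],[0,0,-17.6],[0,0,-17.6],[0,0,-17.6],[0,0,-17.6],[0,0,-17.6],[0,0,-17.6],[0,0,-17.6]], jaw=1)

```text
clock: 1.5
tool_pos: [0.56, -0.15, 0.2037]
orientation: [3.141, -0.0, 0.762]
contact_force: [0.3, -0.2, 0.3]
opening: 0.0877
grip_force: 0.0
```

```bash
python3 -c "
from h import *
print(rel([590,-108,200],43.7), state()['joint_velocities'])"
```

```text
([50.7, -9.7, 3.7], [0.0, -0.0, -0.0]) [ 0.83422997  0.259822   -0.31519677 -0.00314072  0.04749187  0.82859919]
```

Emit:
apply_moves(xyz=[[40,-8,4],[48,-10,4],[48,-10,4],[48,-10,4]], rot=[[0,0,0],[0,0,0],[0,0,0],[0,0,0]])

```text
clock: 1.9
tool_pos: [0.5862, -0.1121, 0.1995]
orientation: [-3.141, 0.001, 0.762]
contact_force: [-0.5, 0.2, -0.9]
opening: 0.0879
grip_force: 0.0
```

```bash
python3 - <<'E'
from h import *
T=tool();p,d=read_camera("wrist")
C=T@np.array(calibration("wrist")["tool_from_camera"]);W=cloud("wrist",d,C)
print(T[:3,3],rel([590,-108,200],43.7))
hsv=cv2.cvtColor(p,cv2.COLOR_RGB2HSV)
g=((d>0)&(W[...,2]>.053)&(W[...,2]<.07)&(hsv[...,1]<40)&(hsv[...,2]<190)).astype(np.uint8)
n,l,st,ce=cv2.connectedComponentsWithStats(cv2.morphologyEx(g,cv2.MORPH_OPEN,np.ones((3,3))))
i=1+st[1:,4].argmax();P=W[l==i];r=cv2.minAreaRect((P[:,:2]*1000).astype(np.float32));print(st[i],r,cv2.boxPoints(r).round().tolist(),np.median(P[:,2]))
h=(d>0)&(W[...,2]>.0635)&(W[...,2]<.068);print("head",h.sum(),np.median(W[h],0))
cs=(d>0)&(abs(W[...,2]-.05)<.003);r=cv2.minAreaRect((W[cs][:,:2]*1000).astype(np.float32));print(r)
cv2.imwrite("pics/w1.png",p[:,:,::-1])
E
```

```text
[ 0.58623702 -0.11214524  0.1995148 ] ([6.0, -0.6, -0.4], [-0.0, 0.0, -0.1])
[ 232  153   53  125 6282] ((563.662841796875, -133.6489715576172), (127.52999877929688, 50.06639099121094), 43.95779037475586) [[500.0, -160.0], [535.0, -196.0], [627.0, -107.0], [592.0, -71.0]] 0.060582944238627895
head 28 [ 0.52120528 -0.17456462  0.06529396]
((566.1260986328125, -112.73370361328125), (316.847900390625, 465.15057373046875), 37.448001861572266)
```

View pics/w1.png

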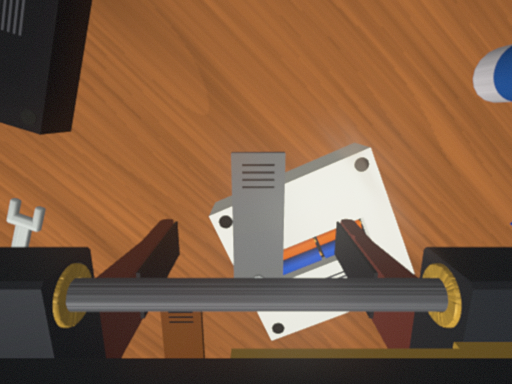

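The wrist view shows the cover (258,215) centred between the open fingers. Its yaw is 44.0° and the end middle is at (609,-89), so both cameras put the pivot at about (515,-180). Descending to straddle it.

Emit:
apply_moves(xyz=[[0,0,40],[0,0,80],[0,0,110],[0,0,124],[0,0,128],[0,0,128],[0,0,128]], rot=[[0,0,0],[0,0,0],[0,0,0],[0,0,0],[0,0,0],[0,0,0],[0,0,0]])

```text
clock: 2.65
tool_pos: [0.5878, -0.112, 0.0731]
orientation: [3.14, -0.001, 0.762]
contact_force: [0.2, -0.3, 0.1]
opening: 0.0881
grip_force: 0.0
```

Emit:
apply_moves(xyz=[[0,0,0],[0,0,0],[0,0,0],[0,0,0],[0,0,0]], rot=[[0,0,0],[0,0,0],[0,0,0],[0,0,0],[0,0,0]], jaw=0.32)

```text
clock: 3.15
tool_pos: [0.5869, -0.1114, 0.0717]
orientation: [3.141, -0.0, 0.762]
contact_force: [-0.3, 0.3, -0.9]
opening: 0.0583
grip_force: 0.0
```

```bash
python3 - <<'E'
from h import *
T=tool();print(T[:3,3],state()["contact_force"])
ps=np.array([515.2,-180.2])
t0=np.degrees(np.arctan2(T[1,3]*1000-ps[1],T[0,3]*1000-ps[0]));r=np.hypot(*(T[:2,3]*1000-ps));print(t0,r)
for a in np.linspace(t0,-22.5,11)[1:]:
    print(rel([ps[0]+r*np.cos(np.radians(a)),ps[1]+r*np.sin(np.radians(a)),T[2,3]*1000],a))
E
```

```text
[ 0.58687138 -0.11139125  0.07165954] [-0.25647947  0.27993422 -0.89912694]
43.83262128429359 99.35507271491171
([-0.6, 11.5, 0.0], [0.0, -0.0, 6.5])
([-2.6, 22.8, 0.0], [0.0, -0.0, 13.1])
([-5.8, 33.8, 0.0], [0.0, -0.0, 19.7])
([-10.3, 44.4, 0.0], [0.0, -0.0, 26.4])
([-16.0, 54.4, 0.0], [0.0, -0.0, 33.0])
([-22.8, 63.7, 0.0], [0.0, -0.0, 39.6])
([-30.7, 72.1, 0.0], [0.0, -0.0, 46.3])
([-39.4, 79.5, 0.0], [0.0, -0.0, 52.9])
([-49.0, 85.9, 0.0], [0.0, -0.0, 59.5])
([-59.2, 91.2, 0.0], [0.0, -0.0, 66.2])
```

Emit:
apply_moves(xyz=[[-0.6,11.5,1],[-2.6,22.8,1],[-5.8,33.8,1],[-10.3,44.4,1],[-16,54.4,1],[-22.8,63.7,1],[-30.7,72.1,1],[-39.4,79.5,1],[-49,85.9,1],[-59.2,91.2,1]], rot=[[0,0,6.5],[0,0,13.1],[0,0,19.7],[0,0,26.4],[0,0,33],[0,0,39.6],[0,0,46.3],[0,0,52.9],[0,0,59.5],[0,0,66.2]])

```text
clock: 4.15
tool_pos: [0.607, -0.2187, 0.0705]
orientation: [-3.142, -0.0, -0.398]
contact_force: [1.0, 0.5, -0.4]
opening: 0.0577
grip_force: 0.2
```

Emit:
apply_moves(xyz=[[0,0,0],[0,0,0],[0,0,0]], rot=[[0,0,0],[0,0,0],[0,0,0]])

```text
clock: 4.45
tool_pos: [0.6071, -0.2178, 0.0705]
orientation: [-3.141, 0.0, -0.391]
contact_force: [0.9, -0.7, 0.0]
opening: 0.0573
grip_force: 0.0
```

```bash
python3 - <<'E'
from h import *
T=tool();print(T[:3,3],state()["contact_force"],state()["orientation"])
a=-22.5;print(rel([515.2+99.4*np.cos(np.radians(a)),-180.2+99.4*np.sin(np.radians(a)),71],a))
p,d=read_camera("top");cv2.imwrite("pics/t2.png",cv2.resize(p[80:220,220:400,::-1],None,fx=4,fy=4))
E
```

```text
[ 0.60705887 -0.2177949   0.07050169] [ 0.86692481 -0.65101003  0.04477857] [-3.14148027e+00  1.46282150e-04 -3.90875595e-01]
([0.1, 0.4, -0.5], [-0.0, 0.0, 0.1])
```

View pics/t2.png

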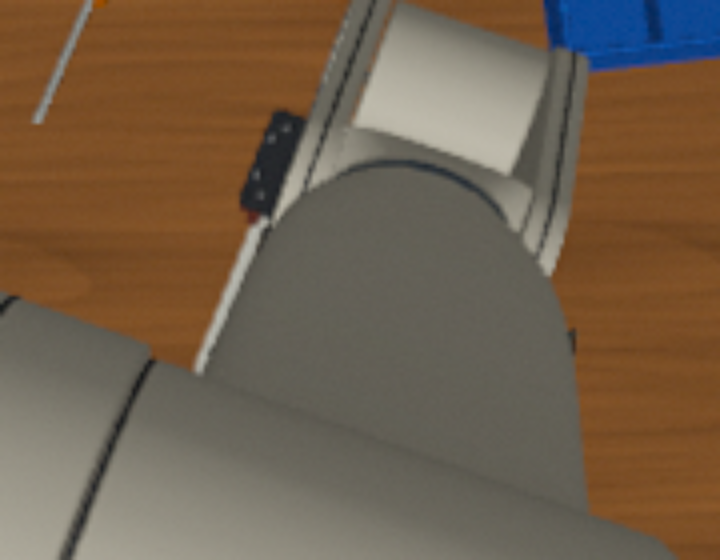

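The arm hides the cover in the top view, but the gripper is at the closed pose. I'll squeeze to square the cover, release, lift and look.

Emit:
apply_moves(xyz=[[0,0,0],[0,0,0],[0,0,0],[0,0,0],[0,0,0]], rot=[[0,0,0],[0,0,0],[0,0,0],[0,0,0],[0,0,0]], jaw=0.1)

```text
clock: 5.0
tool_pos: [0.607, -0.2182, 0.0705]
orientation: [-3.142, 0.0, -0.393]
contact_force: [0.3, 0.1, 0.6]
opening: 0.0495
grip_force: 30.0
```

Emit:
apply_moves(xyz=[[0,0,0],[0,0,0],[0,0,0],[0,0,0],[0,0,0]], rot=[[0,0,0],[0,0,0],[0,0,0],[0,0,0],[0,0,0]], jaw=0.6)

```text
clock: 5.5
tool_pos: [0.607, -0.2183, 0.0706]
orientation: [3.142, -0.0, -0.393]
contact_force: [0.3, 0.1, 0.7]
opening: 0.0701
grip_force: 0.0
```

Emit:
apply_moves(xyz=[[0,0,-10],[0,0,-40],[0,0,-80],[0,0,-120],[0,0,-150],[0,0,-150],[0,0,-150]], rot=[[0,0,0],[0,0,0],[0,0,0],[0,0,0],[0,0,0],[0,0,0],[0,0,0]], jaw=1)

```text
clock: 6.2
tool_pos: [0.6071, -0.2184, 0.2217]
orientation: [-3.142, -0.002, -0.393]
contact_force: [-1.1, 0.0, -0.4]
opening: 0.0877
grip_force: 0.0
```

```bash
python3 - <<'E'
from h import *
T=tool();p,d=read_camera("wrist")
C=T@np.array(calibration("wrist")["tool_from_camera"]);W=cloud("wrist",d,C)
hsv=cv2.cvtColor(p,cv2.COLOR_RGB2HSV)
def rect(k):
    n,l,st,ce=cv2.connectedComponentsWithStats(cv2.morphologyEx(k.astype(np.uint8),cv2.MORPH_OPEN,np.ones((3,3))))
    i=1+st[1:,4].argmax();P=W[l==i];r=cv2.minAreaRect((P[:,:2]*1000).astype(np.float32));print(st[i],r,cv2.boxPoints(r).round().tolist(),np.median(P[:,2]))
rect((d>0)&(W[...,2]>.056)&(W[...,2]<.07)&(hsv[...,1]<40)&(hsv[...,2]<190))
rect((d>0)&(abs(W[...,2]-.05)<.004))
cv2.imwrite("pics/w2.png",p[:,:,::-1])
E
```

```text
[ 232  151   50  127 5851] ((571.4943237304688, -202.28106689453125), (49.741783142089844, 138.5157928466797), 66.83873748779297) [[498.0, -198.0], [625.0, -252.0], [645.0, -207.0], [518.0, -152.0]] 0.06071905086829249
[  177   129   160   149 16233] ((578.884521484375, -205.41571044921875), (160.27633666992188, 165.44717407226562), 67.4636001586914) [[472.0, -248.0], [625.0, -311.0], [686.0, -163.0], [533.0, -100.0]] 0.05071209456236542
```

View pics/w2.png

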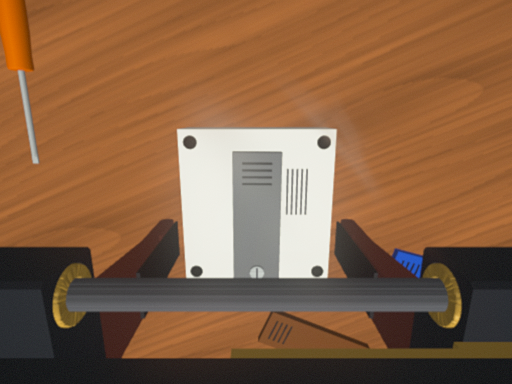

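The wrist view shows the cover (257,215) lying flat along the case's centre line with the bay fully covered. Cover yaw is about -22.4 to -23.2°, against a case yaw of about -22.5°. The gripper is clear, so I'll hand in.

```bash
python3 -c "
from bench import *
print(close_job())"
```

```text
the job is handed in; nothing more can be done
None
```

The white intercom's grey cover now lies flat over its battery bay and is square to the case within about 1°. The black intercom was not touched, and the job was handed in at about 6.3 s on the robot's clock.

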